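# Find the proud plug in a glued panel and press it flush

### The job

One of the five square wooden plugs in the panel stands a few millimetres proud. Take the setting probe out of its stand, feel across the panel with its nose to find the high plug, press that plug down level with the panel's face without sinking any plug below it, then put the probe back upright in its stand. Never bear on the panel or plugs with more than 30 N, and leave the other things on the bench alone.

Things in the scene. Friction and masses are not known exactly. Their poses are not given: they have to be found in the camera images.
- jig: Plywood bed of the bench jig, 280 x 220 x 20 mm, fixed to the bench, with three wooden fences on it, 46 mm high over the bench. Origin: centre of its underside, on the bench; x along its 280 mm, y along its 220 mm, z up.
- panel_seat (a point): Centre of the bed's top, 20 mm above the bench, under the panel. The light wooden panel, 220 (jig x) x 176 (jig y) x 36 mm, lies centred on it, in line with the jig, level and held fast on packers. Its upper face is 58 to 70 mm above the bench: how high differs from job to job and is not measured.
- place_1 (a point): On the bed's top (20 mm above the bench), right under the middle plug, at jig (0, 0). Five plugs of medium-brown wood, upper faces 28 x 28 mm, sit in square through-holes of the panel. Four are level with the panel's face (level: within 1.2 mm); one, any of the five, stands 3 to 4 mm proud.
- place_2 (a point): The same under the plug at jig (70, 50) mm. Each plug is a tight sliding fit: it holds still under a push of less than about 8 N, goes down under about 11 to 15 N pushed slowly, and stays where it is left. There is no stop at the face: it can be sunk up to 8 mm below it.
- place_3 (a point): The same under the plug at jig (70, -50) mm.
- place_4 (a point): The same under the plug at jig (-70, 50) mm.
- place_5 (a point): The same under the plug at jig (-70, -50) mm.
- probe: Setting probe, 126 mm long, 150 g, standing nose down in the stand at the start. Origin: centre of the flat nose face; z runs up along the probe to the handle. Steel shank 14 mm in diameter from z = 0 to 72 mm, steel collar 38 mm in diameter from z = 36 to 44 mm, dark wooden square handle 26 x 26 mm (sides along its x and y) from z = 72 to 126 mm. In the stand the collar's underside rests on the top of the stand.
- stand: Wooden block 90 x 90 x 50 mm fixed to the bench, with one upright hole of 21 mm diameter, 42 mm deep, with a small chamfer, in the middle of its top. Origin: centre of its underside, on the bench; the top with the hole's mouth is 50 mm higher.
- sanding_block: Cork sanding block 110 x 65 x 35 mm, lying; origin under its centre. Leave alone.
- mallet: Small wooden hammer, lying. Leave alone.
- glue: White glue bottle, 64 mm in diameter, 170 mm tall; origin under its centre. Leave alone.
- spare_plug: Spare wooden plug 28 x 28 x 36 mm standing on the bench; origin under its centre. Leave alone.
- offcut: Wooden offcut 160 x 60 x 22 mm, lying; origin under its centre. Leave alone.
- tape_measure: Black tape measure 70 x 40 x 65 mm; origin under its centre. Leave alone.
- screwdriver: Screwdriver, lying. Leave alone.
Things that resemble listed ones, but are neither listed nor needed, are in the scene too. Leave any green look-alike of the probe alone. Leave any yellow look-alike of the stand alone.

How it is judged:
By the outcome, as a careful person would: the job done as asked, in the order asked, and still so for the second after the job is handed in, with the robot touching nothing.
It also fails if it takes over 70 s, if anything falls off the work surface, if the arm or the gripper's body presses on something with over 40 N, if the wrist force passes 120 N, or if a joint passes its speed limit or range.

### The arm

A 6-joint arm with a two-finger parallel gripper is mounted at the origin on the work surface. World frame = base frame: x ahead of the robot, y to its left, z up, the work surface at z = 0. Lengths are in m, angles in rad, forces in N, time in s.
With the tool pointing down it reaches from about 0.425 to 0.95 m from the base axis. Payload 3.5 kg.
Tool frame: the origin (TCP) lies on the centre line of the jaws, within the pads' length; the fingertips stand 11 mm ahead of it and the grasp point (between the pads) lies 8 mm behind it; y points along the fingers, x is the direction in which the jaws open and shut, and the axes are right-handed (so a half turn about y gives the same grasp; the last joint's range is limited). The gripper opens to 85 mm and grips with 20 to 120 N. Pads are 22 mm wide; open, the fingers measure 114 mm over their backs; the gripper's body (76 mm by 85 mm) begins 54 mm behind the grasp point. The pads swing forward as they close: fully open they stand 13 mm farther back than shut.
Start: joints at [1.067, 0.286, 1.577, -0, 1.279, -0.15], TCP at [0.234, 0.633, 0.242] pointing down, gripper open.
Joint ranges: [-2.77, 2.77], [-0.9, 2.22], [0.21, 2.48], [-1.53, 4.67], [0.24, 2.81], [-2.84, 2.84]. Speed limits (rad/s): [2.79, 2.79, 3.14, 3.14, 3.14, 3.14].

### API

Orientations are given as a unit quaternion [x, y, z, w].
In Python, from plant import get_state, read_camera, sign_off gives the robot as it stands.
- The arm moves only by the shell command python3 -m inch 'ROWS' [FORCE]. ROWS is JSON, a list of rows, each an object of numbers: "ax", "ay", "az": the turn, a rotation vector about the tool's x, y, z in rad; "x", "y", "z": the shift along the tool's x, y, z in mm; "hand": the closure, from -1 (fully open) to 1 (shut). In form: [{"ax": .., "ay": .., "az": .., "x": .., "y": .., "z": .., "hand": ..}, ...]. A call has 1 to 5 rows; each row shifts and turns the commanded pose from where the row before left it, along the tool's axes as they then stand; what a row does not reach is not made up. A row lasts 1/12 s, in which the tool goes at most 41.7 mm and 7.16 degrees, less where a joint would pass 70% of its speed; a pose out of reach is approached as far as the arm can. A call with a gripper value outside its range is refused whole. The fingers move at their own pace and stop on an object; FORCE is the grip in N (left out, the last holds). Time passes only in rows, so rows that do not move let the fingers close. It gives the time, the measured TCP pose, the force and the opening at its end, in the units of the state.
- get_state(): the state, without advancing time (a new reading comes with each control period).
- read_camera(name): name is "scene" or "side" or "wrist"; returns a dict with "img" (384x512x3 uint8, red, green, blue), "fov_y" (degrees; the focal length in pixels is half the picture's height over the tangent of half this angle, whatever the lens; pixels are square), "cx", "cy" (the principal point, pixels), "T" (4x4, takes a point from camera to world coordinates); the wrist camera has in their place "T_tool_cam" (4x4, takes a point from camera to tool coordinates, whose origin is the TCP and whose axes are the tool frame's). Camera axes: x right, y down, z forward; pixel columns grow to the right and rows downward; lengths in m; the calibration is good to about 2 mm. The wrist camera is an equidistant fisheye: a pixel r from the principal point sees the ray r / f radians off the axis. A picture is of the moment at which its call begins: read the wrist's pose just before it. There is no depth.
- sign_off(): hands the job in, once; it reports no verdict.
The state is a dict: "time": time; "qpos": joint angles; "dq": joint speeds; "joint_efforts": joint torques, N m; "eef_pos": TCP position; "tcp_rot": TCP orientation; "contact_force": force on the tool from outside, world axes, zero at the start; "wrist_torque": the same for the moment, N m; "opening": opening from 0.0 (shut) to 1.0 (fully open).
Only numpy, scipy, OpenCV 4.12 (cv2) and the standard library are available. Lean on these libraries where they do the work, as an engineer would, in place of code of your own. Each camera call takes 0.05 s, during which the arm holds its last target. There are 200 camera calls.

## Working session

There is one attempt and no reset: what is moved stays moved. The work goes in short steps, Python scripts to look and compute and a shell command to move; the robot and the scene stay as the last step left them, time stands still between calls to the robot, and variables do not carry over. Pictures are saved under pics/ and viewed, about 8 in all and at most 12, crops included, and the job is handed in when it is done.

```bash
mkdir -p pics; ls; cat > h.py <<'E'
import numpy as np,cv2
from scipy.spatial.transform import Rotation as R
from plant import get_state, read_camera
def pose():
    s=get_state(); T=np.eye(4); T[:3,:3]=R.from_quat(s['tcp_rot']).as_matrix(); T[:3,3]=s['eef_pos']; return T
def save(n,img): cv2.imwrite('pics/'+n,img[:,:,::-1])
def ray(c,u,v,Tt=None):
    f=192/np.tan(np.radians(c['fov_y'])/2); a=np.array([u-c['cx'],v-c['cy']])
    if 'T' in c: T=c['T']; d=np.array([a[0]/f,a[1]/f,1])
    else:
        T=Tt@np.array(c['T_tool_cam']); r=np.hypot(*a)+1e-9; th=r/f; d=np.array([*(a/r*np.sin(th)),np.cos(th)])
    T=np.array(T); return T[:3,3],T[:3,:3]@d
def hit(c,u,v,z,Tt=None):
    o,d=ray(c,u,v,Tt); return o+d*(z-o[2])/d[2]
def proj(c,p,Tt=None):
    f=192/np.tan(np.radians(c['fov_y'])/2)
    T=np.array(c['T']) if 'T' in c else Tt@np.array(c['T_tool_cam'])
    q=np.linalg.inv(T)@np.append(p,1)
    if 'T' in c: return np.array([c['cx']+f*q[0]/q[2],c['cy']+f*q[1]/q[2]])
    r=np.hypot(q[0],q[1]); th=np.arctan2(r,q[2]); return np.array([c['cx'],c['cy']])+f*th*q[:2]/r
E
python3 - <<'E'
from h import *
import pickle
d={}
for n in ['scene','side','wrist']:
    T=pose(); c=read_camera(n); c['Tt']=T; d[n]=c; save(n+'0.png',c['img'])
    print(n,c['fov_y'],c['cx'],c['cy'],np.round(c.get('T',c.get('T_tool_cam')),3).tolist())
pickle.dump(d,open('c0.pkl','wb'))
print(get_state())
a=np.hstack([d['scene']['img'],d['side']['img']]); 
E
```

```text
pics
scene 46.13883648963757 258.20484626899844 197.76833480662333 [[-0.483, 0.734, -0.477, 1.137], [0.875, 0.412, -0.252, 0.335], [0.011, -0.539, -0.842, 1.071], [0.0, 0.0, 0.0, 1.0]]
side 56.827409950663125 251.1336576232037 193.24583613225315 [[0.704, -0.496, 0.509, 0.072], [-0.71, -0.501, 0.494, -0.463], [0.009, -0.709, -0.705, 0.731], [0.0, 0.0, 0.0, 1.0]]
wrist 65.70646984690485 255.52387289661544 190.25751510960393 [[1.0, 0.002, 0.0, -0.0], [0.0, -0.313, 0.95, -0.131], [0.002, -0.95, -0.313, 0.081], [0.0, 0.0, 0.0, 1.0]]
{'time': 0.15, 'qpos': array([ 1.06701435e+00,  2.86994086e-01,  1.57785715e+00,  2.44316746e-05,
        1.27860887e+00, -1.50033403e-01]), 'dq': array([-2.07448973e-04, -2.15815881e-03, -2.90671072e-03, -2.44578311e-03,
        5.74495200e-06,  5.98230680e-04]), 'joint_efforts': array([ 3.71169581e-04, -4.06602752e+01, -2.93141252e+01, -1.37875022e-04,
        3.94147733e-03,  2.99113641e-07]), 'eef_pos': array([0.23357593, 0.63276725, 0.24123474]), 'tcp_rot': array([ 0.58046197,  0.40362455, -0.40481599, -0.57989235]), 'contact_force': array([ 0.31365291, -0.11880988,  0.66928165]), 'wrist_torque': array([-0.00031828, -0.00421924, -0.00588882]), 'opening': 1.0018322325731992}
```

View pics/scene0.png

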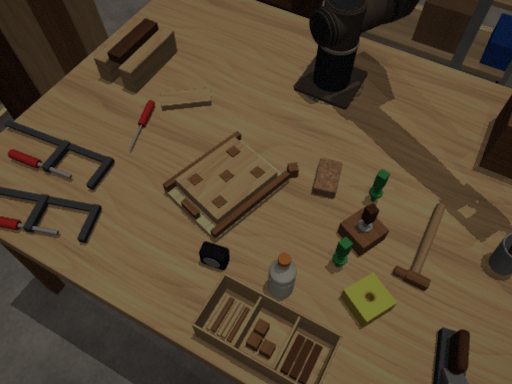

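View pics/side0.png

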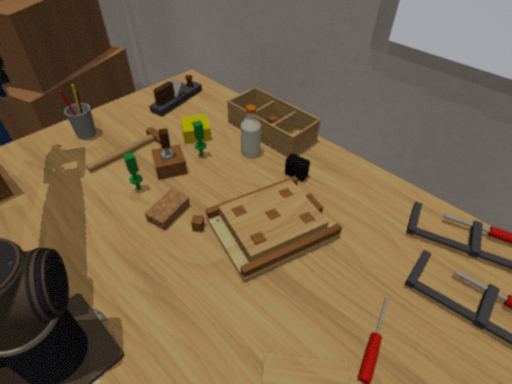

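```bash
python3 -c "
from h import *
print(np.round(pose(),3))"
```

```text
[[ 0.346 -0.001 -0.938  0.234]
 [ 0.938 -0.002  0.346  0.633]
 [-0.002 -1.     0.     0.241]
 [ 0.     0.     0.     1.   ]]
```

Scene view: brown probe in brown stand at (367,225). Look-alikes are green probes at (379,185) and (343,250), and a yellow stand at (368,298). The brown one fits the description (steel shank and collar, dark square handle). In the side view it is at (167,155), and the panel is centred near (272,222). I'll enlarge to confirm.

```bash
python3 - <<'E'
from h import *
import pickle
d=pickle.load(open('c0.pkl','rb'))
a=cv2.resize(d['scene']['img'][195:260,330:400],(400,371),interpolation=cv2.INTER_CUBIC)
b=cv2.resize(d['side']['img'][120:185,140:210],(400,371),interpolation=cv2.INTER_CUBIC)
p=cv2.resize(d['scene']['img'][125:235,155:305],(300,220),interpolation=cv2.INTER_CUBIC)
q=cv2.resize(d['side']['img'][170:280,195:345],(300,220),interpolation=cv2.INTER_CUBIC)
im=np.zeros((591,800,3),np.uint8); im[:371,:400]=a; im[:371,400:]=b; im[371:,:300]=p; im[371:,400:700]=q
save('crop1.png',im)
print('stand top', hit(d['scene'],364,229,.05),hit(d['side'],169,158,.05))
print('handle top', hit(d['scene'],371,210,.14),hit(d['side'],164,131,.14))
E
```

```text
stand top [0.50886722 0.31361455 0.05      ] [0.49463463 0.29408678 0.05      ]
handle top [0.50694699 0.31082875 0.14      ] [0.50084273 0.30338079 0.14      ]
```

View pics/crop1.png

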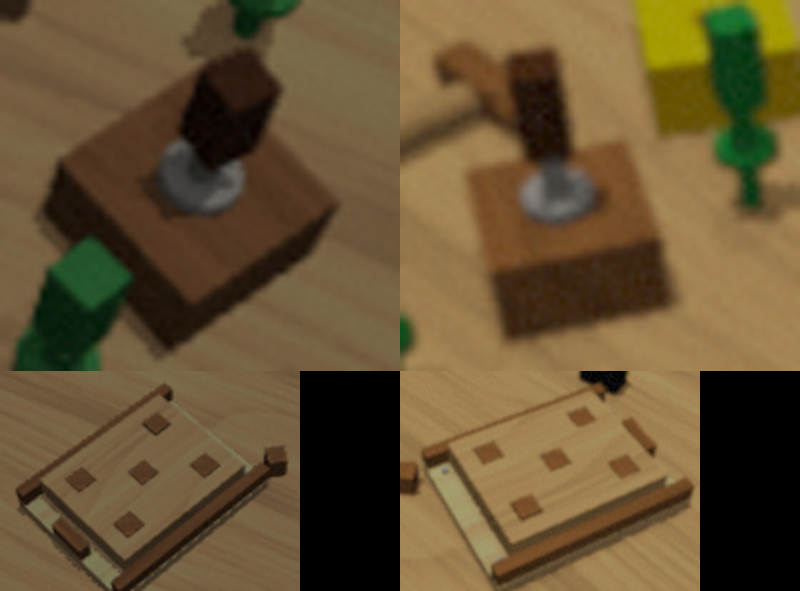

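```bash
python3 - <<'E'
from h import *
import pickle
from scipy.optimize import least_squares
d=pickle.load(open('c0.pkl','rb')); S,D=d['scene'],d['side']
cs=lambda u,v:(330+u/5.714,195+v/5.714); cd=lambda u,v:(140+(u-400)/5.714,120+v/5.714)
print('stand',hit(S,*cs(201,182),.05),hit(D,*cd(564,206),.05))
for p in [(65,158),(193,305),(337,207)]: print('S',hit(S,*cs(*p),.05).round(3))
for p in [(468,172),(630,145),(660,238),(497,268)]: print('D',hit(D,*cd(*p),.05).round(3))
print('handle',hit(S,*cs(240,80),.14),hit(D,*cd(533,57),.14))
for p in [(205,60),(232,50),(280,90),(240,112)]: print('H',hit(S,*cs(*p),.14).round(4))
ps=[(233,151.5),(257.5,172),(226.5,175.5),(195,179.5),(219.5,201.5)]
pd=[((u-400)/2+195,(v-371)/2+170) for u,v in [(581,416),(488,452),(556,459),(624,466),(526,507)]]
for p in ps: print('s',hit(S,*p,.064).round(3))
for p in pd: print('d',hit(D,*p,.064).round(3))
J=np.array([(0,0),(70,50),(70,-50),(-70,50),(-70,-50)])/1000
def P(q): c,s=np.cos(q[3]),np.sin(q[3]); return np.c_[J@np.array([[c,s],[-s,c]])+q[:2],np.full(5,q[2])]
def res(q,full=False):
    r=[]
    for cam,obs in((S,ps),(D,pd)):
        pr=np.array([proj(cam,x) for x in P(q)])
        for o in obs:
            k=np.argmin(np.linalg.norm(pr-o,axis=1)); r+=list(pr[k]-o)
    return np.array(r)
best=min((least_squares(res,[*hit(S,*ps[2],.064)[:2],.064,y]) for y in np.arange(-1.5,1.6,.15)),key=lambda r:r.cost)
print(best.x,best.fun.round(1)); print(P(best.x).round(4)); print(hit(S,*ps[2],.064))
E
```

```text
stand [0.50143952 0.31392587 0.05      ] [0.49951939 0.30233594 0.05      ]
S [0.52  0.255 0.05 ]
S [0.561 0.334 0.05 ]
S [0.483 0.372 0.05 ]
D [0.48  0.362 0.05 ]
D [0.557 0.32  0.05 ]
D [0.519 0.246 0.05 ]
D [0.445 0.285 0.05 ]
handle [0.50309521 0.31192141 0.14      ] [0.50233546 0.30900069 0.14      ]
H [0.501  0.2953 0.14  ]
H [0.4907 0.3035 0.14  ]
H [0.4994 0.3285 0.14  ]
H [0.5179 0.3176 0.14  ]
s [ 0.465 -0.104  0.064]
s [ 0.494 -0.009  0.064]
s [ 0.546 -0.077  0.064]
s [ 0.599 -0.145  0.064]
s [ 0.627 -0.05   0.064]
d [ 0.621 -0.059  0.064]
d [ 0.487 -0.018  0.064]
d [ 0.54  -0.087  0.064]
d [ 0.591 -0.155  0.064]
d [ 0.458 -0.113  0.064]
[ 0.54329915 -0.08124774  0.05734563 -0.29600841] [-0.6  0.  -0.7  0.1 -0.6  0.2 -0.4 -0.2 -0.7  0.2 -0.5  0.1 -0.3  0.
 -0.8 -0.1 -0.8 -0.2 -0.3 -0.1]
[[ 0.5433 -0.0812  0.0573]
 [ 0.6248 -0.0538  0.0573]
 [ 0.5957 -0.1495  0.0573]
 [ 0.4909 -0.013   0.0573]
 [ 0.4618 -0.1087  0.0573]]
[ 0.54586721 -0.07738799  0.064     ]
```

```bash
R='{"x":-20,"z":-34}'; python3 -m inch '[{"x":-20,"z":-34},{"x":-20,"z":-34},{"x":-20,"z":-34},{"x":-20,"z":-34},{"x":-20,"z":-34}]' 30; python3 -m inch '[{"x":-20,"z":-34},{"x":-20,"z":-34},{"x":-20,"z":-34},{"x":-20,"z":-34},{"x":-20,"z":-34}]'; python3 -m inch '[{"x":-10,"z":-23},{}]'
python3 - <<'E'
from h import *
import pickle
T=pose(); c=read_camera('wrist'); c['Tt']=T; pickle.dump(c,open('w1.pkl','wb')); save('w1.png',c['img'])
d=pickle.load(open('c0.pkl','rb')); S,D=d['scene'],d['side']
print('green',hit(S,379,190,.06),hit(D,134,172,.06),hit(S,343,250,.06),hit(D,200,140,.06),'glue',hit(S,283,275,.085),hit(D,251,135,.085))
print(T.round(4)); print(proj(c,[.502,.310,.14],T))
E
```

```text
green [0.38278333 0.30466844 0.06      ] [0.38072488 0.30124393 0.06      ] [0.5962298  0.29024557 0.06      ] [0.61078701 0.28774626 0.06      ] glue [0.73823196 0.19392775 0.085     ] [0.71930411 0.16943691 0.085     ]
[[ 3.464e-01 -9.000e-04 -9.381e-01  2.336e-01]
 [ 9.381e-01 -1.600e-03  3.464e-01  6.328e-01]
 [-1.800e-03 -1.000e+00  3.000e-04  2.412e-01]
 [ 0.000e+00  0.000e+00  0.000e+00  1.000e+00]]
[125.89358409 405.97816275]validation failed for argument at $[0]...
validation failed for argument at $[0]...
validation failed for argument at $[0]...
```

View pics/w1.png

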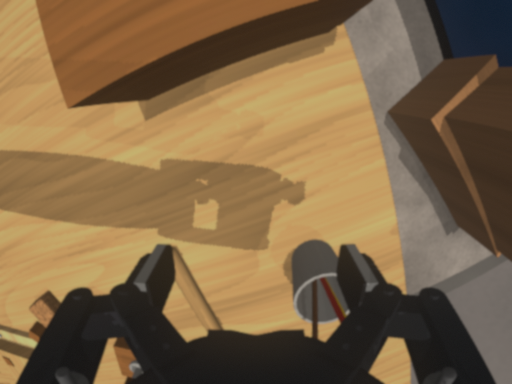

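Rows need every key, so nothing has moved; the picture shows only the start view (jaws at bottom, pencil cup at (315,275)).

```bash
python3 -m inch '[{"ax":0,"ay":0,"az":0,"x":-20,"y":0,"z":-34,"hand":-1},{"ax":0,"ay":0,"az":0,"x":-20,"y":0,"z":-34,"hand":-1},{"ax":0,"ay":0,"az":0,"x":-20,"y":0,"z":-34,"hand":-1},{"ax":0,"ay":0,"az":0,"x":-20,"y":0,"z":-34,"hand":-1},{"ax":0,"ay":0,"az":0,"x":-20,"y":0,"z":-34,"hand":-1}]' 40; python3 -m inch '[{"ax":0,"ay":0,"az":0,"x":-20,"y":0,"z":-34,"hand":-1},{"ax":0,"ay":0,"az":0,"x":-20,"y":0,"z":-34,"hand":-1},{"ax":0,"ay":0,"az":0,"x":-20,"y":0,"z":-34,"hand":-1},{"ax":0,"ay":0,"az":0,"x":-20,"y":0,"z":-34,"hand":-1},{"ax":0,"ay":0,"az":0,"x":-10,"y":0,"z":-23,"hand":-1}]'
```

```text
time: 0.62
eef_pos: [0.3593, 0.479, 0.2421]
tcp_rot: [0.58, 0.404, -0.404, -0.58]
contact_force: [1.9, -0.8, -0.2]
opening: 1.0
time: 1.03
eef_pos: [0.4782, 0.338, 0.2422]
tcp_rot: [0.581, 0.403, -0.404, -0.58]
contact_force: [0.7, 1.3, -0.4]
opening: 1.002
```

```bash
python3 -m inch '[{"ax":0,"ay":0,"az":0,"x":0,"y":0,"z":-10,"hand":-1}]'
python3 - <<'E'
from h import *
import pickle
T=pose(); c=read_camera('wrist'); c['Tt']=T; pickle.dump(c,open('w1.pkl','wb')); save('w2.png',c['img'])
print(T.round(4)); print(proj(c,[.502,.310,.14],T),proj(c,[.502,.310,.05],T))
E
```

```text
time: 1.12
eef_pos: [0.488, 0.3345, 0.2423]
tcp_rot: [0.581, 0.403, -0.403, -0.581]
contact_force: [-0.3, 0.9, -0.1]
opening: 0.995
[[ 3.503e-01  4.000e-04 -9.366e-01  4.880e-01]
 [ 9.366e-01 -9.000e-04  3.503e-01  3.345e-01]
 [-7.000e-04 -1.000e+00 -7.000e-04  2.423e-01]
 [ 0.000e+00  0.000e+00  0.000e+00  1.000e+00]]
[235.01859242 218.58218191] [240.22225376 186.78379148]
```

View pics/w2.png

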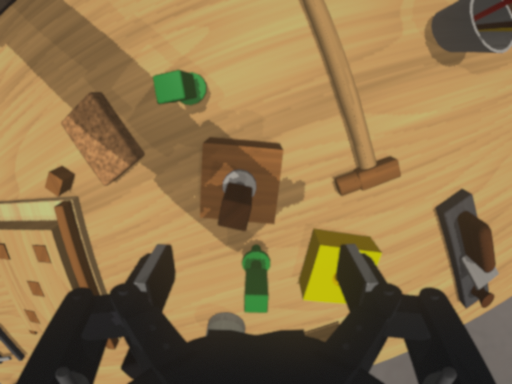

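```bash
python3 - <<'E'
from h import *
import pickle
c=pickle.load(open('w1.pkl','rb'))
im=c['img'][130:240,190:300].astype(float); im=np.clip(255*(im/255)**.5,0,255).astype(np.uint8)
save('w2c.png',cv2.resize(im,(550,550),interpolation=cv2.INTER_CUBIC))
E
```

```text
(no output)
```

View pics/w2c.png

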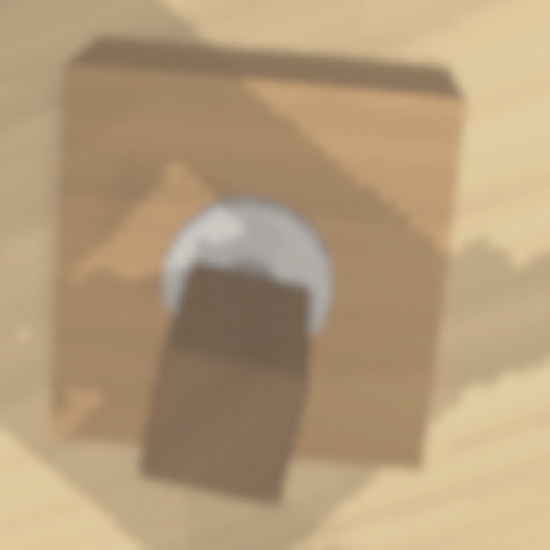

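The crop shows the square handle top at corners (168,345),(306,375),(280,502),(142,472), the steel collar, and the stand top at (68,65),(462,100),(420,467),(55,438).

```bash
python3 - <<'E'
from h import *
import pickle
c=pickle.load(open('w1.pkl','rb')); T=c['Tt']
f=lambda L,z:np.array([hit(c,190+u/5,130+v/5,z,T) for u,v in L])
h=f([(168,345),(306,375),(280,502),(142,472)],.14); s=f([(68,65),(462,100),(420,467),(55,438)],.05)
for n,q in(('h',h),('s',s)):
    e=[(q[(i+1)%4]-q[i]) for i in range(4)]
    print(n,q.mean(0).round(4),[round(float(np.degrees(np.arctan2(v[1],v[0]))%90),1) for v in e],[round(float(np.linalg.norm(v)*1e3)) for v in e])
d=np.array([*h.mean(0)[:2],.110])-T[:3,3]; print('tool mm',(T[:3,:3].T@d*1e3).round(1), 'toolx yaw',np.degrees(np.arctan2(T[1,0],T[0,0])))
E
```

```text
h [0.4988 0.311  0.14  ] [56.6, 58.5, 56.4, 56.5] [24, 24, 25, 24]
s [0.4998 0.3105 0.05  ] [64.2, 64.7, 64.9, 64.6] [88, 89, 88, 90]
tool mm [-18.1 132.3 -18.2] toolx yaw 69.49393692937268
```

```bash
python3 -m inch '[{"ax":0,"ay":0,"az":0,"x":-18,"y":30,"z":-12,"hand":-1},{"ax":0,"ay":0.11,"az":0,"x":0,"y":15,"z":0,"hand":-1},{"ax":0,"ay":0.11,"az":0,"x":0,"y":0,"z":0,"hand":-1},{"ax":0,"ay":0,"az":0,"x":0,"y":0,"z":0,"hand":-1}]'
python3 - <<'E'
from h import *
T=pose(); print((T[:3,:3].T@(np.array([.4992,.3108,.110])-T[:3,3])*1e3).round(1),np.degrees(np.arctan2(T[1,0],T[0,0])))
E
```

```text
time: 1.5
eef_pos: [0.4894, 0.317, 0.1954]
tcp_rot: [-0.621, -0.336, 0.339, 0.622]
contact_force: [-0.1, 0.6, 0.5]
opening: 0.998
[  0.4  85.3 -11.8] 57.05879245728455
```

```bash
python3 -m inch '[{"ax":0,"ay":0,"az":0,"x":0,"y":5,"z":-12,"hand":-1},{"ax":0,"ay":0,"az":0,"x":0,"y":25,"z":0,"hand":-1},{"ax":0,"ay":0,"az":0,"x":0,"y":25,"z":0,"hand":-1},{"ax":0,"ay":0,"az":0,"x":0,"y":25,"z":0,"hand":-1},{"ax":0,"ay":0,"az":0,"x":0,"y":5,"z":0,"hand":-1}]' 90;  python3 -m inch '[{"ax":0,"ay":0,"az":0,"x":0,"y":0,"z":0,"hand":-1},{"ax":0,"ay":0,"az":0,"x":0,"y":0,"z":0,"hand":0},{"ax":0,"ay":0,"az":0,"x":0,"y":0,"z":0,"hand":0.2},{"ax":0,"ay":0,"az":0,"x":0,"y":0,"z":0,"hand":1},{"ax":0,"ay":0,"az":0,"x":0,"y":0,"z":0,"hand":1}]';  python3 -m inch '[{"ax":0,"ay":0,"az":0,"x":0,"y":0,"z":0,"hand":1},{"ax":0,"ay":0,"az":0,"x":0,"y":0,"z":0,"hand":1},{"ax":0,"ay":0,"az":0,"x":0,"y":0,"z":0,"hand":1}]'
```

```text
time: 1.92
eef_pos: [0.499, 0.3094, 0.1082]
tcp_rot: [-0.62, -0.337, 0.341, 0.621]
contact_force: [-1.7, -0.0, -0.0]
opening: 1.001
time: 2.33
eef_pos: [0.5021, 0.3104, 0.1142]
tcp_rot: [0.621, 0.339, -0.337, -0.621]
contact_force: [0.1, -0.2, 1.2]
opening: 0.451
time: 2.58
eef_pos: [0.5019, 0.3102, 0.1137]
tcp_rot: [0.621, 0.339, -0.337, -0.621]
contact_force: [-0.1, -0.0, 5.5]
opening: 0.292
```

```bash
python3 -m inch '[{"ax":0,"ay":0,"az":0,"x":0,"y":-3,"z":0,"hand":1},{"ax":0,"ay":0,"az":0,"x":0,"y":-3,"z":0,"hand":1},{"ax":0,"ay":0,"az":0,"x":0,"y":0,"z":0,"hand":1}]';  python3 -m inch '[{"ax":0,"ay":0,"az":0,"x":0,"y":-12,"z":0,"hand":1},{"ax":0,"ay":0,"az":0,"x":0,"y":-20,"z":0,"hand":1},{"ax":0,"ay":0,"az":0,"x":0,"y":-30,"z":0,"hand":1},{"ax":0,"ay":0,"az":0,"x":0,"y":-25,"z":0,"hand":1},{"ax":0,"ay":0,"az":0,"x":0,"y":0,"z":0,"hand":1}]'
python3 - <<'E'
from h import *
import pickle
T=pose(); c=read_camera('wrist'); c['Tt']=T; pickle.dump(c,open('w3.pkl','wb'))
a=read_camera('side'); b=read_camera('scene')
im=np.zeros((600,800,3),np.uint8); im[:384,:512]=c['img']; 
im[:384,512:]=cv2.resize(a['img'][70:190,120:210],(288,384)); im[384:,:288]=cv2.resize(b['img'][175:265,320:440],(288,216))
save('w3.png',im)
print(T.round(4),get_state()['contact_force'],get_state()['wrist_torque'])
E
```

```text
time: 2.83
eef_pos: [0.5009, 0.3099, 0.1183]
tcp_rot: [-0.621, -0.338, 0.338, 0.621]
contact_force: [-0.4, -0.5, -2.0]
opening: 0.289
time: 3.25
eef_pos: [0.5042, 0.3113, 0.2128]
tcp_rot: [0.621, 0.342, -0.334, -0.621]
contact_force: [1.2, 0.1, -0.5]
opening: 0.299
[[ 0.5426  0.011  -0.8399  0.5042]
 [ 0.8399  0.0044  0.5427  0.3113]
 [ 0.0097 -0.9999 -0.0069  0.2128]
 [ 0.      0.      0.      1.    ]] [-1.48097064  0.41581024 -1.42283327] [ 0.00327223  0.02236431 -0.03624524]
```

View pics/w3.png

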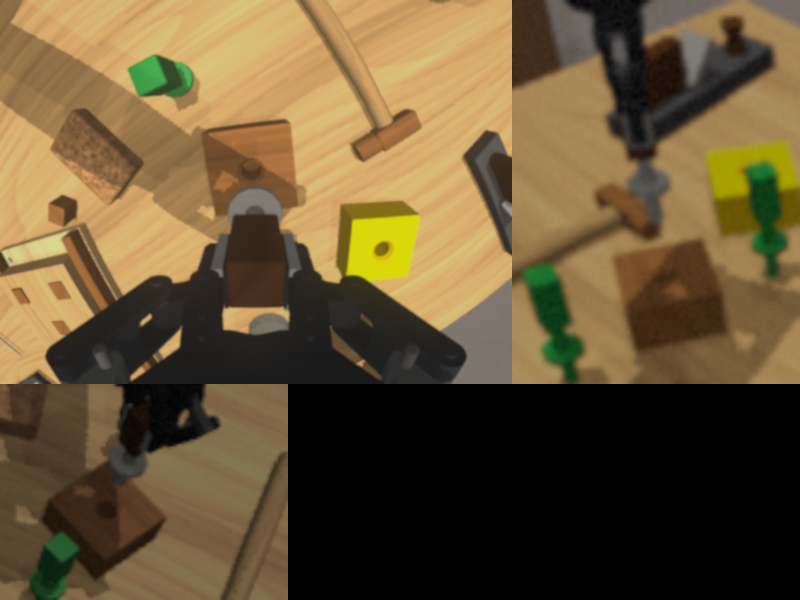

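```bash
python3 -m inch '[{"ax":0,"ay":0,"az":0,"x":-15,"y":0,"z":-10,"hand":1},{"ax":0,"ay":0,"az":0,"x":-30,"y":0,"z":-20,"hand":1},{"ax":0,"ay":0,"az":0,"x":-30,"y":0,"z":-21,"hand":1},{"ax":0,"ay":0,"az":0,"x":-30,"y":0,"z":-21,"hand":1},{"ax":0,"ay":0,"az":0,"x":-30,"y":0,"z":-21,"hand":1}]'; python3 -m inch '[{"ax":0,"ay":0,"az":0,"x":-30,"y":0,"z":-21,"hand":1},{"ax":0,"ay":0,"az":0,"x":-30,"y":0,"z":-20,"hand":1},{"ax":0,"ay":0,"az":0,"x":-30,"y":0,"z":-21,"hand":1},{"ax":0,"ay":0,"az":0,"x":-30,"y":0,"z":-21,"hand":1},{"ax":0,"ay":0,"az":0,"x":-30,"y":0,"z":-21,"hand":1}]';  python3 -m inch '[{"ax":0,"ay":0,"az":0,"x":-10,"y":0,"z":-7,"hand":1},{"ax":0,"ay":0,"az":0,"x":0,"y":0,"z":0,"hand":1},{"ax":0,"ay":0,"az":0,"x":0,"y":0,"z":0,"hand":1},{"ax":0,"ay":0,"az":0,"x":0,"y":0,"z":0,"hand":1}]'
python3 -c "
from h import *
T=pose();print(T.round(4),get_state()['contact_force'])"
```

```text
time: 3.82
eef_pos: [0.5042, 0.1446, 0.2028]
tcp_rot: [-0.62, -0.337, 0.34, 0.622]
contact_force: [0.1, 0.5, -1.2]
opening: 0.292
time: 4.23
eef_pos: [0.5102, -0.0377, 0.203]
tcp_rot: [-0.62, -0.337, 0.339, 0.622]
contact_force: [0.8, -0.1, -1.8]
opening: 0.287
time: 4.57
eef_pos: [0.5116, -0.0474, 0.2041]
tcp_rot: [-0.62, -0.338, 0.339, 0.622]
contact_force: [1.0, 0.3, -1.0]
opening: 0.289
[[ 5.423e-01 -2.400e-03 -8.402e-01  5.116e-01]
 [ 8.402e-01  1.300e-03  5.423e-01 -4.740e-02]
 [-2.000e-04 -1.000e+00  2.800e-03  2.041e-01]
 [ 0.000e+00  0.000e+00  0.000e+00  1.000e+00]] [ 0.95695744  0.28684631 -0.98172084]
```

```bash
python3 -m inch '[{"ax":0,"ay":0,"az":0,"x":0,"y":10,"z":0,"hand":1},{"ax":0,"ay":0,"az":0,"x":0,"y":10,"z":0,"hand":1},{"ax":0,"ay":0,"az":0,"x":0,"y":6,"z":0,"hand":1},{"ax":0,"ay":0,"az":0,"x":0,"y":0,"z":0,"hand":1},{"ax":0,"ay":0,"az":0,"x":0,"y":0,"z":0,"hand":1}]'; python3 -m inch '[{"ax":0,"ay":0,"az":0,"x":0,"y":2,"z":0,"hand":1},{"ax":0,"ay":0,"az":0,"x":0,"y":2,"z":0,"hand":1},{"ax":0,"ay":0,"az":0,"x":0,"y":0,"z":0,"hand":1},{"ax":0,"ay":0,"az":0,"x":0,"y":0,"z":0,"hand":1}]'; python3 -m inch '[{"ax":0,"ay":0,"az":0,"x":0,"y":2,"z":0,"hand":1},{"ax":0,"ay":0,"az":0,"x":0,"y":2,"z":0,"hand":1},{"ax":0,"ay":0,"az":0,"x":0,"y":0,"z":0,"hand":1},{"ax":0,"ay":0,"az":0,"x":0,"y":0,"z":0,"hand":1}]'
```

```text
time: 4.98
eef_pos: [0.5117, -0.0479, 0.1782]
tcp_rot: [-0.62, -0.338, 0.339, 0.621]
contact_force: [-0.0, -0.2, -1.7]
opening: 0.293
time: 5.32
eef_pos: [0.5124, -0.0486, 0.1754]
tcp_rot: [0.621, 0.338, -0.338, -0.621]
contact_force: [-0.2, 0.2, -0.5]
opening: 0.293
time: 5.65
eef_pos: [0.5122, -0.0485, 0.1711]
tcp_rot: [-0.621, -0.338, 0.338, 0.621]
contact_force: [-0.7, 1.8, -1.0]
opening: 0.294
```

Not touching yet (nose about 71 mm); continue in small steps.

```bash
python3 -m inch '[{"ax":0,"ay":0,"az":0,"x":0,"y":1.5,"z":0,"hand":1},{"ax":0,"ay":0,"az":0,"x":0,"y":1.5,"z":0,"hand":1},{"ax":0,"ay":0,"az":0,"x":0,"y":0,"z":0,"hand":1},{"ax":0,"ay":0,"az":0,"x":0,"y":0,"z":0,"hand":1}]'; python3 -m inch '[{"ax":0,"ay":0,"az":0,"x":0,"y":1.5,"z":0,"hand":1},{"ax":0,"ay":0,"az":0,"x":0,"y":1.5,"z":0,"hand":1},{"ax":0,"ay":0,"az":0,"x":0,"y":0,"z":0,"hand":1},{"ax":0,"ay":0,"az":0,"x":0,"y":0,"z":0,"hand":1}]'
```

```text
time: 5.98
eef_pos: [0.5122, -0.0485, 0.1681]
tcp_rot: [-0.621, -0.338, 0.338, 0.621]
contact_force: [0.6, -0.1, -0.8]
opening: 0.298
time: 6.32
eef_pos: [0.5122, -0.0485, 0.1651]
tcp_rot: [-0.621, -0.338, 0.338, 0.621]
contact_force: [0.1, -0.2, -1.1]
opening: 0.292
```

```bash
python3 -m inch '[{"ax":0,"ay":0,"az":0,"x":0,"y":1.5,"z":0,"hand":1},{"ax":0,"ay":0,"az":0,"x":0,"y":1.5,"z":0,"hand":1},{"ax":0,"ay":0,"az":0,"x":0,"y":0,"z":0,"hand":1},{"ax":0,"ay":0,"az":0,"x":0,"y":0,"z":0,"hand":1}]'; python3 -m inch '[{"ax":0,"ay":0,"az":0,"x":0,"y":1,"z":0,"hand":1},{"ax":0,"ay":0,"az":0,"x":0,"y":1,"z":0,"hand":1},{"ax":0,"ay":0,"az":0,"x":0,"y":0,"z":0,"hand":1},{"ax":0,"ay":0,"az":0,"x":0,"y":0,"z":0,"hand":1}]'
```

```text
time: 6.65
eef_pos: [0.5122, -0.0485, 0.1621]
tcp_rot: [-0.621, -0.338, 0.338, 0.621]
contact_force: [0.1, 0.1, -1.0]
opening: 0.292
time: 6.98
eef_pos: [0.5124, -0.0485, 0.1604]
tcp_rot: [0.621, 0.338, -0.338, -0.621]
contact_force: [-0.8, -0.5, -0.8]
opening: 0.289
```

```bash
python3 -m inch '[{"ax":0,"ay":0,"az":0,"x":0,"y":1,"z":0,"hand":1},{"ax":0,"ay":0,"az":0,"x":0,"y":0,"z":0,"hand":1},{"ax":0,"ay":0,"az":0,"x":0,"y":0,"z":0,"hand":1}]'; python3 -m inch '[{"ax":0,"ay":0,"az":0,"x":0,"y":1,"z":0,"hand":1},{"ax":0,"ay":0,"az":0,"x":0,"y":0,"z":0,"hand":1},{"ax":0,"ay":0,"az":0,"x":0,"y":0,"z":0,"hand":1}]'; python3 -m inch '[{"ax":0,"ay":0,"az":0,"x":0,"y":1,"z":0,"hand":1},{"ax":0,"ay":0,"az":0,"x":0,"y":0,"z":0,"hand":1},{"ax":0,"ay":0,"az":0,"x":0,"y":0,"z":0,"hand":1}]'
```

```text
time: 7.23
eef_pos: [0.5125, -0.0486, 0.1603]
tcp_rot: [0.621, 0.338, -0.338, -0.621]
contact_force: [-2.3, -0.1, 4.3]
opening: 0.29
time: 7.48
eef_pos: [0.5127, -0.0487, 0.1602]
tcp_rot: [0.621, 0.338, -0.338, -0.621]
contact_force: [-4.0, -0.0, 9.3]
opening: 0.293
time: 7.73
eef_pos: [0.5128, -0.0488, 0.1602]
tcp_rot: [0.621, 0.338, -0.338, -0.621]
contact_force: [-5.5, 1.2, 13.7]
opening: 0.293
```

```bash
python3 -m inch '[{"ax":0,"ay":0,"az":0,"x":0,"y":-6,"z":0,"hand":1},{"ax":0,"ay":0,"az":0,"x":0,"y":-5,"z":0,"hand":1},{"ax":0,"ay":0,"az":0,"x":9,"y":0,"z":18,"hand":1},{"ax":0,"ay":0,"az":0,"x":9,"y":0,"z":19,"hand":1},{"ax":0,"ay":0,"az":0,"x":0,"y":0,"z":0,"hand":1}]'; python3 -m inch '[{"ax":0,"ay":0,"az":0,"x":0,"y":2,"z":0,"hand":1},{"ax":0,"ay":0,"az":0,"x":0,"y":2,"z":0,"hand":1},{"ax":0,"ay":0,"az":0,"x":0,"y":1,"z":0,"hand":1},{"ax":0,"ay":0,"az":0,"x":0,"y":0,"z":0,"hand":1},{"ax":0,"ay":0,"az":0,"x":0,"y":0,"z":0,"hand":1}]'
```

```text
time: 8.15
eef_pos: [0.489, -0.0111, 0.1672]
tcp_rot: [-0.62, -0.338, 0.339, 0.622]
contact_force: [0.1, -0.7, -1.4]
opening: 0.294
time: 8.57
eef_pos: [0.4912, -0.0138, 0.1631]
tcp_rot: [-0.621, -0.338, 0.338, 0.621]
contact_force: [-0.0, -0.3, -0.7]
opening: 0.294
```

```bash
python3 - <<'E'
from h import *
import pickle
T=pose(); c=read_camera('wrist'); c['Tt']=T; pickle.dump(c,open('w4.pkl','wb'))
im=c['img'][150:384,60:460].astype(float); im=(255*(im/255)**.7).astype(np.uint8)
save('w4.png',cv2.resize(im,(800,468),interpolation=cv2.INTER_CUBIC))
print(T.round(4),get_state()['contact_force'])
for p in [(.5433,-.0812),(.6248,-.0538),(.5957,-.1495),(.4909,-.013),(.4618,-.1087),(T[0,3],T[1,3])]: print(((proj(c,[*p,.0607],T)-[60,150])*2).round())
E
```

```text
[[ 5.434e-01 -3.000e-04 -8.395e-01  4.912e-01]
 [ 8.395e-01  0.000e+00  5.434e-01 -1.380e-02]
 [-2.000e-04 -1.000e+00  3.000e-04  1.631e-01]
 [ 0.000e+00  0.000e+00  0.000e+00  1.000e+00]] [ 0.49260558  0.64597509 -1.20036858]
[332. 250.]
[467. 332.]
[288. 366.]
[394.  88.]
[180. 145.]
[392.  89.]
```

View pics/w4.png

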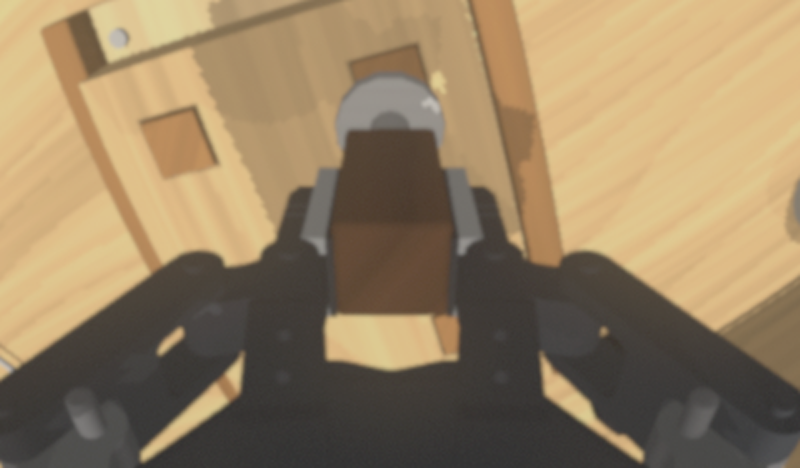

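The crop shows the nose over plug D (visible edge at (383,53)), and plug E at (178,142) against predicted (180,145), so positions agree to 1–2 mm. D is not proud. I'll touch it lightly, then go to the middle plug A.

```bash
python3 -m inch '[{"ax":0,"ay":0,"az":0,"x":0,"y":1.5,"z":0,"hand":1},{"ax":0,"ay":0,"az":0,"x":0,"y":1.5,"z":0,"hand":1},{"ax":0,"ay":0,"az":0,"x":0,"y":0,"z":0,"hand":1},{"ax":0,"ay":0,"az":0,"x":0,"y":0,"z":0,"hand":1}]'; python3 -m inch '[{"ax":0,"ay":0,"az":0,"x":0,"y":-8,"z":0,"hand":1},{"ax":0,"ay":0,"az":0,"x":-9.6,"y":0,"z":-27,"hand":1},{"ax":0,"ay":0,"az":0,"x":-9.6,"y":0,"z":-27,"hand":1},{"ax":0,"ay":0,"az":0,"x":-9.6,"y":0,"z":-27,"hand":1},{"ax":0,"ay":0,"az":0,"x":0,"y":0,"z":0,"hand":1}]'; python3 -m inch '[{"ax":0,"ay":0,"az":0,"x":0,"y":2,"z":0,"hand":1},{"ax":0,"ay":0,"az":0,"x":0,"y":2,"z":0,"hand":1},{"ax":0,"ay":0,"az":0,"x":0,"y":1,"z":0,"hand":1},{"ax":0,"ay":0,"az":0,"x":0,"y":0,"z":0,"hand":1},{"ax":0,"ay":0,"az":0,"x":0,"y":0,"z":0,"hand":1}]'
```

```text
time: 8.95
eef_pos: [0.4911, -0.0134, 0.1603]
tcp_rot: [0.621, 0.338, -0.338, -0.621]
contact_force: [-0.5, -1.0, -1.7]
opening: 0.292
time: 9.37
eef_pos: [0.5464, -0.0852, 0.1698]
tcp_rot: [0.623, 0.338, -0.337, -0.62]
contact_force: [0.3, 0.1, -1.6]
opening: 0.295
time: 9.78
eef_pos: [0.5428, -0.0807, 0.1631]
tcp_rot: [-0.621, -0.338, 0.339, 0.621]
contact_force: [-0.6, -0.3, -0.5]
opening: 0.292
```

```bash
python3 -m inch '[{"ax":0,"ay":0,"az":0,"x":0,"y":1.5,"z":0,"hand":1},{"ax":0,"ay":0,"az":0,"x":0,"y":1.8,"z":0,"hand":1},{"ax":0,"ay":0,"az":0,"x":0,"y":0,"z":0,"hand":1},{"ax":0,"ay":0,"az":0,"x":0,"y":0,"z":0,"hand":1}]'; python3 -m inch '[{"ax":0,"ay":0,"az":0,"x":0,"y":-8.3,"z":0,"hand":1},{"ax":0,"ay":0,"az":0,"x":22.4,"y":0,"z":-18,"hand":1},{"ax":0,"ay":0,"az":0,"x":22.4,"y":0,"z":-18,"hand":1},{"ax":0,"ay":0,"az":0,"x":22.4,"y":0,"z":-18,"hand":1},{"ax":0,"ay":0,"az":0,"x":0,"y":0,"z":0,"hand":1}]'; python3 -m inch '[{"ax":0,"ay":0,"az":0,"x":0,"y":2,"z":0,"hand":1},{"ax":0,"ay":0,"az":0,"x":0,"y":2,"z":0,"hand":1},{"ax":0,"ay":0,"az":0,"x":0,"y":1,"z":0,"hand":1},{"ax":0,"ay":0,"az":0,"x":0,"y":0,"z":0,"hand":1},{"ax":0,"ay":0,"az":0,"x":0,"y":0,"z":0,"hand":1}]'
```

```text
time: 10.12
eef_pos: [0.5435, -0.0814, 0.1603]
tcp_rot: [0.621, 0.338, -0.338, -0.621]
contact_force: [-0.4, 0.8, 0.5]
opening: 0.291
time: 10.53
eef_pos: [0.629, -0.0534, 0.1691]
tcp_rot: [0.621, 0.34, -0.337, -0.62]
contact_force: [0.4, 0.1, -1.6]
opening: 0.295
time: 10.95
eef_pos: [0.6244, -0.0547, 0.1633]
tcp_rot: [-0.621, -0.338, 0.338, 0.621]
contact_force: [-0.5, 0.1, -1.5]
opening: 0.291
```

A is level (touch at 0.1603). B is not proud. I'll touch B, then go to C.

```bash
python3 -m inch '[{"ax":0,"ay":0,"az":0,"x":0,"y":1.5,"z":0,"hand":1},{"ax":0,"ay":0,"az":0,"x":0,"y":1.8,"z":0,"hand":1},{"ax":0,"ay":0,"az":0,"x":0,"y":0,"z":0,"hand":1},{"ax":0,"ay":0,"az":0,"x":0,"y":0,"z":0,"hand":1}]'; python3 -m inch '[{"ax":0,"ay":0,"az":0,"x":0,"y":-8.3,"z":0,"hand":1},{"ax":0,"ay":0,"az":0,"x":-32,"y":0,"z":-9.2,"hand":1},{"ax":0,"ay":0,"az":0,"x":-32,"y":0,"z":-9.2,"hand":1},{"ax":0,"ay":0,"az":0,"x":-32,"y":0,"z":-9.2,"hand":1},{"ax":0,"ay":0,"az":0,"x":0,"y":0,"z":0,"hand":1}]'; python3 -m inch '[{"ax":0,"ay":0,"az":0,"x":0,"y":2,"z":0,"hand":1},{"ax":0,"ay":0,"az":0,"x":0,"y":2,"z":0,"hand":1},{"ax":0,"ay":0,"az":0,"x":0,"y":1,"z":0,"hand":1},{"ax":0,"ay":0,"az":0,"x":0,"y":0,"z":0,"hand":1},{"ax":0,"ay":0,"az":0,"x":0,"y":0,"z":0,"hand":1}]'
```

```text
time: 11.28
eef_pos: [0.6252, -0.0546, 0.1603]
tcp_rot: [0.621, 0.338, -0.338, -0.621]
contact_force: [-0.3, -0.2, 1.5]
opening: 0.298
time: 11.7
eef_pos: [0.5953, -0.1548, 0.169]
tcp_rot: [0.623, 0.336, -0.337, -0.621]
contact_force: [-0.1, 0.4, -1.3]
opening: 0.291
time: 12.12
eef_pos: [0.5964, -0.1489, 0.1631]
tcp_rot: [-0.621, -0.338, 0.339, 0.621]
contact_force: [-0.3, 1.0, -2.3]
opening: 0.289
```

```bash
python3 -m inch '[{"ax":0,"ay":0,"az":0,"x":0,"y":1.5,"z":0,"hand":1},{"ax":0,"ay":0,"az":0,"x":0,"y":1.8,"z":0,"hand":1},{"ax":0,"ay":0,"az":0,"x":0,"y":0,"z":0,"hand":1},{"ax":0,"ay":0,"az":0,"x":0,"y":0,"z":0,"hand":1}]'; python3 -m inch '[{"ax":0,"ay":0,"az":0,"x":0,"y":-8.3,"z":0,"hand":1},{"ax":0,"ay":0,"az":0,"x":-9.9,"y":0,"z":33.7,"hand":1},{"ax":0,"ay":0,"az":0,"x":-9.9,"y":0,"z":33.7,"hand":1},{"ax":0,"ay":0,"az":0,"x":-9.9,"y":0,"z":33.7,"hand":1},{"ax":0,"ay":0,"az":0,"x":-9.9,"y":0,"z":33.7,"hand":1}]'; python3 -m inch '[{"ax":0,"ay":0,"az":0,"x":0,"y":0,"z":0,"hand":1},{"ax":0,"ay":0,"az":0,"x":0,"y":0,"z":0,"hand":1},{"ax":0,"ay":0,"az":0,"x":0,"y":2,"z":0,"hand":1},{"ax":0,"ay":0,"az":0,"x":0,"y":1,"z":0,"hand":1},{"ax":0,"ay":0,"az":0,"x":0,"y":0,"z":0,"hand":1}]';python3 -m inch '[{"ax":0,"ay":0,"az":0,"x":0,"y":1,"z":0,"hand":1},{"ax":0,"ay":0,"az":0,"x":0,"y":0,"z":0,"hand":1},{"ax":0,"ay":0,"az":0,"x":0,"y":0,"z":0,"hand":1}]';python3 -m inch '[{"ax":0,"ay":0,"az":0,"x":0,"y":1,"z":0,"hand":1},{"ax":0,"ay":0,"az":0,"x":0,"y":0,"z":0,"hand":1},{"ax":0,"ay":0,"az":0,"x":0,"y":0,"z":0,"hand":1}]'
```

```text
time: 12.45
eef_pos: [0.5966, -0.1497, 0.1603]
tcp_rot: [0.621, 0.338, -0.338, -0.621]
contact_force: [1.2, 0.7, -1.1]
opening: 0.294
time: 12.87
eef_pos: [0.4601, -0.1097, 0.1684]
tcp_rot: [-0.621, -0.338, 0.338, 0.621]
contact_force: [-0.8, -0.1, -0.3]
opening: 0.291
time: 13.28
eef_pos: [0.4627, -0.1106, 0.1658]
tcp_rot: [0.621, 0.338, -0.338, -0.621]
contact_force: [1.1, -0.3, -1.6]
opening: 0.293
time: 13.53
eef_pos: [0.4619, -0.1102, 0.1642]
tcp_rot: [-0.621, -0.338, 0.338, 0.621]
contact_force: [-0.0, 0.5, -1.3]
opening: 0.292
time: 13.78
eef_pos: [0.4617, -0.1101, 0.1634]
tcp_rot: [0.621, 0.338, -0.338, -0.621]
contact_force: [-0.1, -0.7, -1.5]
opening: 0.296
```

```bash
python3 -m inch '[{"ax":0,"ay":0,"az":0,"x":0,"y":0.5,"z":0,"hand":1},{"ax":0,"ay":0,"az":0,"x":0,"y":0,"z":0,"hand":1},{"ax":0,"ay":0,"az":0,"x":0,"y":0,"z":0,"hand":1}]';python3 -m inch '[{"ax":0,"ay":0,"az":0,"x":0,"y":0.5,"z":0,"hand":1},{"ax":0,"ay":0,"az":0,"x":0,"y":0,"z":0,"hand":1},{"ax":0,"ay":0,"az":0,"x":0,"y":0,"z":0,"hand":1}]'
```

```text
time: 14.03
eef_pos: [0.4618, -0.1101, 0.1633]
tcp_rot: [0.621, 0.338, -0.338, -0.621]
contact_force: [-0.6, 0.1, 1.7]
opening: 0.297
time: 14.28
eef_pos: [0.4619, -0.1102, 0.1633]
tcp_rot: [0.621, 0.338, -0.338, -0.621]
contact_force: [-1.6, 0.5, 6.0]
opening: 0.294
```

Plug E is the high one, with contact at 0.1633 against 0.1604 for the face. Pressing it in small steps.

```bash
python3 -m inch '[{"ax":0,"ay":0,"az":0,"x":0,"y":0.5,"z":0,"hand":1},{"ax":0,"ay":0,"az":0,"x":0,"y":0,"z":0,"hand":1},{"ax":0,"ay":0,"az":0,"x":0,"y":0,"z":0,"hand":1}]';python3 -m inch '[{"ax":0,"ay":0,"az":0,"x":0,"y":0.5,"z":0,"hand":1},{"ax":0,"ay":0,"az":0,"x":0,"y":0,"z":0,"hand":1},{"ax":0,"ay":0,"az":0,"x":0,"y":0,"z":0,"hand":1}]';python3 -m inch '[{"ax":0,"ay":0,"az":0,"x":0,"y":0.5,"z":0,"hand":1},{"ax":0,"ay":0,"az":0,"x":0,"y":0,"z":0,"hand":1},{"ax":0,"ay":0,"az":0,"x":0,"y":0,"z":0,"hand":1}]'
```

```text
time: 14.53
eef_pos: [0.462, -0.1103, 0.1633]
tcp_rot: [0.621, 0.338, -0.338, -0.621]
contact_force: [-1.8, 0.9, 7.4]
opening: 0.293
time: 14.78
eef_pos: [0.4621, -0.1103, 0.1633]
tcp_rot: [0.621, 0.338, -0.338, -0.621]
contact_force: [-2.4, 1.1, 9.3]
opening: 0.292
time: 15.03
eef_pos: [0.4622, -0.1103, 0.1631]
tcp_rot: [0.621, 0.338, -0.338, -0.621]
contact_force: [-3.6, 0.9, 10.4]
opening: 0.291
```

```bash
python3 -m inch '[{"ax":0,"ay":0,"az":0,"x":0,"y":0.5,"z":0,"hand":1},{"ax":0,"ay":0,"az":0,"x":0,"y":0,"z":0,"hand":1},{"ax":0,"ay":0,"az":0,"x":0,"y":0,"z":0,"hand":1}]';python3 -m inch '[{"ax":0,"ay":0,"az":0,"x":0,"y":0.5,"z":0,"hand":1},{"ax":0,"ay":0,"az":0,"x":0,"y":0,"z":0,"hand":1},{"ax":0,"ay":0,"az":0,"x":0,"y":0,"z":0,"hand":1}]';python3 -m inch '[{"ax":0,"ay":0,"az":0,"x":0,"y":0.5,"z":0,"hand":1},{"ax":0,"ay":0,"az":0,"x":0,"y":0,"z":0,"hand":1},{"ax":0,"ay":0,"az":0,"x":0,"y":0,"z":0,"hand":1}]'
```

```text
time: 15.28
eef_pos: [0.4622, -0.1103, 0.1627]
tcp_rot: [0.621, 0.338, -0.338, -0.621]
contact_force: [-3.5, 1.2, 11.5]
opening: 0.294
time: 15.53
eef_pos: [0.4622, -0.1103, 0.1622]
tcp_rot: [0.621, 0.338, -0.338, -0.621]
contact_force: [-2.9, 1.5, 11.5]
opening: 0.291
time: 15.78
eef_pos: [0.4622, -0.1103, 0.1617]
tcp_rot: [0.621, 0.338, -0.338, -0.621]
contact_force: [-2.9, 2.5, 11.3]
opening: 0.293
```

```bash
python3 -m inch '[{"ax":0,"ay":0,"az":0,"x":0,"y":0.5,"z":0,"hand":1},{"ax":0,"ay":0,"az":0,"x":0,"y":0,"z":0,"hand":1},{"ax":0,"ay":0,"az":0,"x":0,"y":0,"z":0,"hand":1}]';python3 -m inch '[{"ax":0,"ay":0,"az":0,"x":0,"y":0.5,"z":0,"hand":1},{"ax":0,"ay":0,"az":0,"x":0,"y":0,"z":0,"hand":1},{"ax":0,"ay":0,"az":0,"x":0,"y":0,"z":0,"hand":1}]';python3 -m inch '[{"ax":0,"ay":0,"az":0,"x":0,"y":0.3,"z":0,"hand":1},{"ax":0,"ay":0,"az":0,"x":0,"y":0,"z":0,"hand":1},{"ax":0,"ay":0,"az":0,"x":0,"y":0,"z":0,"hand":1}]'
```

```text
time: 16.03
eef_pos: [0.4622, -0.1104, 0.1612]
tcp_rot: [0.621, 0.338, -0.338, -0.621]
contact_force: [-3.9, 0.9, 11.6]
opening: 0.293
time: 16.28
eef_pos: [0.4622, -0.1103, 0.1607]
tcp_rot: [0.621, 0.338, -0.338, -0.621]
contact_force: [-3.1, 1.3, 11.4]
opening: 0.296
time: 16.53
eef_pos: [0.4621, -0.1103, 0.1604]
tcp_rot: [0.621, 0.338, -0.338, -0.621]
contact_force: [-2.6, 1.9, 11.4]
opening: 0.298
```

```bash
python3 -m inch '[{"ax":0,"ay":0,"az":0,"x":0,"y":-5,"z":0,"hand":1},{"ax":0,"ay":0,"az":0,"x":0,"y":-4,"z":0,"hand":1},{"ax":0,"ay":0,"az":0,"x":17,"y":0,"z":-13,"hand":1},{"ax":0,"ay":0,"az":0,"x":17,"y":0,"z":-13,"hand":1},{"ax":0,"ay":0,"az":0,"x":0,"y":0,"z":0,"hand":1}]'; python3 -m inch '[{"ax":0,"ay":0,"az":0,"x":0,"y":3,"z":0,"hand":1},{"ax":0,"ay":0,"az":0,"x":0,"y":2,"z":0,"hand":1},{"ax":0,"ay":0,"az":0,"x":0,"y":1,"z":0,"hand":1},{"ax":0,"ay":0,"az":0,"x":0,"y":0,"z":0,"hand":1},{"ax":0,"ay":0,"az":0,"x":0,"y":0,"z":0,"hand":1}]';python3 -m inch '[{"ax":0,"ay":0,"az":0,"x":0,"y":0.5,"z":0,"hand":1},{"ax":0,"ay":0,"az":0,"x":0,"y":0,"z":0,"hand":1},{"ax":0,"ay":0,"az":0,"x":0,"y":0,"z":0,"hand":1}]';python3 -m inch '[{"ax":0,"ay":0,"az":0,"x":0,"y":1,"z":0,"hand":1},{"ax":0,"ay":0,"az":0,"x":0,"y":0,"z":0,"hand":1},{"ax":0,"ay":0,"az":0,"x":0,"y":0,"z":0,"hand":1}]'
```

```text
time: 16.95
eef_pos: [0.504, -0.0951, 0.1671]
tcp_rot: [0.621, 0.339, -0.338, -0.621]
contact_force: [-0.3, -0.4, -0.3]
opening: 0.295
time: 17.37
eef_pos: [0.5013, -0.0958, 0.1607]
tcp_rot: [-0.621, -0.338, 0.338, 0.621]
contact_force: [0.7, -0.1, -1.4]
opening: 0.294
time: 17.62
eef_pos: [0.5017, -0.0957, 0.1605]
tcp_rot: [-0.621, -0.338, 0.338, 0.621]
contact_force: [0.5, 0.1, -1.7]
opening: 0.293
time: 17.87
eef_pos: [0.502, -0.0958, 0.1603]
tcp_rot: [0.621, 0.338, -0.338, -0.621]
contact_force: [-1.3, 0.4, 3.5]
opening: 0.292
```

Face re-touched at 0.1603–0.1604, so the grip did not slip and plug E is level. Returning to the stand.

```bash
python3 -m inch '[{"ax":0,"ay":0,"az":0,"x":0,"y":-10,"z":0,"hand":1},{"ax":0,"ay":0,"az":0,"x":0,"y":-20,"z":0,"hand":1},{"ax":0,"ay":0,"az":0,"x":0,"y":-14,"z":0,"hand":1},{"ax":0,"ay":0,"az":0,"x":15,"y":0,"z":10,"hand":1},{"ax":0,"ay":0,"az":0,"x":30,"y":0,"z":19,"hand":1}]'; python3 -m inch '[{"ax":0,"ay":0,"az":0,"x":31,"y":0,"z":20,"hand":1},{"ax":0,"ay":0,"az":0,"x":31,"y":0,"z":20,"hand":1},{"ax":0,"ay":0,"az":0,"x":31,"y":0,"z":20,"hand":1},{"ax":0,"ay":0,"az":0,"x":31,"y":0,"z":20,"hand":1},{"ax":0,"ay":0,"az":0,"x":31,"y":0,"z":20,"hand":1}]';python3 -m inch '[{"ax":0,"ay":0,"az":0,"x":31,"y":0,"z":20,"hand":1},{"ax":0,"ay":0,"az":0,"x":31,"y":0,"z":20,"hand":1},{"ax":0,"ay":0,"az":0,"x":31,"y":0,"z":20,"hand":1},{"ax":0,"ay":0,"az":0,"x":31,"y":0,"z":20,"hand":1},{"ax":0,"ay":0,"az":0,"x":15,"y":0,"z":11,"hand":1}]';python3 -m inch '[{"ax":0,"ay":0,"az":0,"x":0,"y":0,"z":0,"hand":1},{"ax":0,"ay":0,"az":0,"x":0,"y":0,"z":0,"hand":1},{"ax":0,"ay":0,"az":0,"x":0,"y":0,"z":0,"hand":1},{"ax":0,"ay":0,"az":0,"x":0,"y":0,"z":0,"hand":1}]'
python3 - <<'E'
from h import *
T=pose(); print(T.round(4)); print((T[:3,:3].T@(np.array([.5015,.3102,.2])-T[:3,3])*1e3).round(1))
c=read_camera('wrist'); a=read_camera('side'); b=read_camera('scene')
im=np.zeros((600,800,3),np.uint8)
im[:300,:400]=cv2.resize(c['img'][90:240,180:380],(400,300),interpolation=cv2.INTER_CUBIC)
im[:300,400:]=cv2.resize(a['img'][110:185,120:220],(400,300),interpolation=cv2.INTER_CUBIC)
im[300:,:400]=cv2.resize(b['img'][190:265,320:420],(400,300),interpolation=cv2.INTER_CUBIC)
save('w5.png',(255*(im/255)**.6).astype(np.uint8))
E
```

```text
time: 18.28
eef_pos: [0.5033, -0.0441, 0.2055]
tcp_rot: [0.623, 0.338, -0.336, -0.62]
contact_force: [0.4, 0.9, -1.9]
opening: 0.295
time: 18.7
eef_pos: [0.5019, 0.1442, 0.2038]
tcp_rot: [0.621, 0.338, -0.338, -0.621]
contact_force: [1.2, 0.7, -1.7]
opening: 0.291
time: 19.12
eef_pos: [0.5007, 0.3123, 0.2038]
tcp_rot: [-0.62, -0.339, 0.338, 0.621]
contact_force: [-0.2, -1.1, -1.3]
opening: 0.292
time: 19.45
eef_pos: [0.5012, 0.3075, 0.2034]
tcp_rot: [0.621, 0.338, -0.338, -0.621]
contact_force: [0.6, -0.6, -1.3]
opening: 0.292
[[ 5.439e-01 -2.000e-04 -8.392e-01  5.012e-01]
 [ 8.392e-01 -4.000e-04  5.439e-01  3.075e-01]
 [-4.000e-04 -1.000e+00 -0.000e+00  2.034e-01]
 [ 0.000e+00  0.000e+00  0.000e+00  1.000e+00]]
[2.4 3.4 1.3]
```

View pics/w5.png

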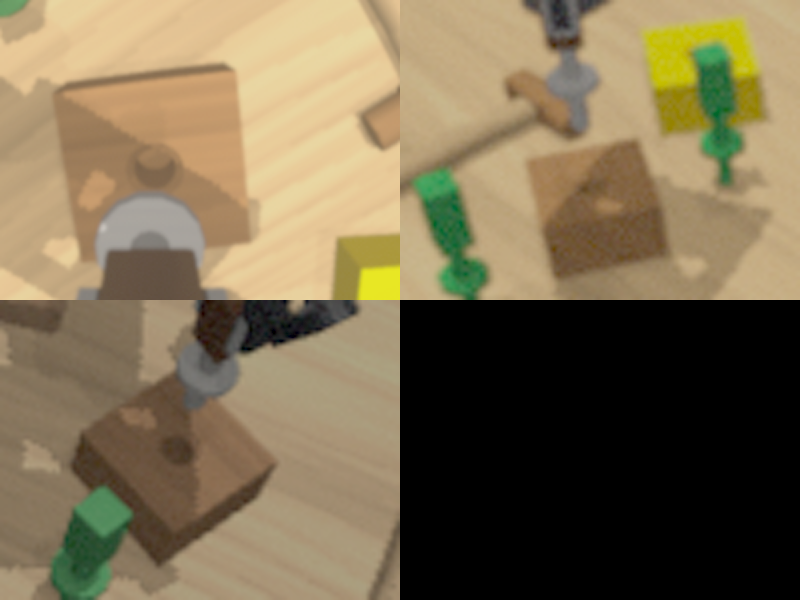

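```bash
python3 - <<'E'
from h import *
T=pose(); c=read_camera('wrist')
h=hit(c,258,171.5,.05,T); k=hit(c,255,211.5,.1477,T); print('hole',h,'collar',k)
s=read_camera('scene'); hs=hit(s,320+178/4,190+150/4,.05); print('scene hole',hs,'collar',hit(s,320+208/4,190+68/4,.1477))
d=read_camera('side'); print('side hole',hit(d,120+195/4,110+192/4,.05),'collar',hit(d,120+172/4,110+78/4,.1477))
print((T[:3,:3].T@(h-k)*1e3).round(1),(T[:3,:3].T@(np.array([.5015,.3102,.15])-T[:3,3])*1e3).round(1))
E
```

```text
hole [0.49698248 0.31262337 0.05      ] collar [0.49756831 0.30893654 0.1477    ]
scene hole [0.50409403 0.31310317 0.05      ] collar [0.50303223 0.31005456 0.1477    ]
side hole [0.49410034 0.29461386 0.05      ] collar [0.49753895 0.3014031  0.1477    ]
[ 2.8 97.7  2.5] [ 2.3 53.6  1.4]
```

```bash
python3 -m inch '[{"ax":0,"ay":0,"az":0,"x":2.5,"y":0,"z":1.8,"hand":1},{"ax":0,"ay":0,"az":0,"x":0,"y":15,"z":0,"hand":1},{"ax":0,"ay":0,"az":0,"x":0,"y":20,"z":0,"hand":1},{"ax":0,"ay":0,"az":0,"x":0,"y":12,"z":0,"hand":1},{"ax":0,"ay":0,"az":0,"x":0,"y":0,"z":0,"hand":1}]'; python3 -m inch '[{"ax":0,"ay":0,"az":0,"x":0,"y":0,"z":0,"hand":1},{"ax":0,"ay":0,"az":0,"x":0,"y":3,"z":0,"hand":1},{"ax":0,"ay":0,"az":0,"x":0,"y":3,"z":0,"hand":1},{"ax":0,"ay":0,"az":0,"x":0,"y":3,"z":0,"hand":1},{"ax":0,"ay":0,"az":0,"x":0,"y":0,"z":0,"hand":1}]';python3 -m inch '[{"ax":0,"ay":0,"az":0,"x":0,"y":2,"z":0,"hand":1},{"ax":0,"ay":0,"az":0,"x":0,"y":2,"z":0,"hand":1},{"ax":0,"ay":0,"az":0,"x":0,"y":0,"z":0,"hand":1}]'
```

```text
time: 20.17
eef_pos: [0.4988, 0.3108, 0.1527]
tcp_rot: [-0.621, -0.336, 0.341, 0.621]
contact_force: [-0.3, -0.1, -1.9]
opening: 0.291
time: 20.58
eef_pos: [0.5009, 0.3115, 0.1473]
tcp_rot: [0.621, 0.338, -0.338, -0.621]
contact_force: [0.6, -0.0, -0.7]
opening: 0.295
time: 20.83
eef_pos: [0.5008, 0.3115, 0.1431]
tcp_rot: [-0.621, -0.338, 0.338, 0.621]
contact_force: [-0.3, -0.1, -0.9]
opening: 0.294
```

```bash
python3 -m inch '[{"ax":0,"ay":0,"az":0,"x":0,"y":6,"z":0,"hand":1},{"ax":0,"ay":0,"az":0,"x":0,"y":8,"z":0,"hand":1},{"ax":0,"ay":0,"az":0,"x":0,"y":8,"z":0,"hand":1},{"ax":0,"ay":0,"az":0,"x":0,"y":3,"z":0,"hand":1},{"ax":0,"ay":0,"az":0,"x":0,"y":0,"z":0,"hand":1}]'; python3 -m inch '[{"ax":0,"ay":0,"az":0,"x":0,"y":0,"z":0,"hand":1},{"ax":0,"ay":0,"az":0,"x":0,"y":2,"z":0,"hand":1},{"ax":0,"ay":0,"az":0,"x":0,"y":1.5,"z":0,"hand":1},{"ax":0,"ay":0,"az":0,"x":0,"y":0,"z":0,"hand":1},{"ax":0,"ay":0,"az":0,"x":0,"y":0,"z":0,"hand":1}]'
```

```text
time: 21.25
eef_pos: [0.4999, 0.3111, 0.1165]
tcp_rot: [-0.621, -0.337, 0.339, 0.621]
contact_force: [-0.5, -0.7, -1.9]
opening: 0.292
time: 21.67
eef_pos: [0.501, 0.3116, 0.1151]
tcp_rot: [0.621, 0.338, -0.338, -0.621]
contact_force: [-0.0, 0.2, -0.9]
opening: 0.294
```

```bash
python3 -m inch '[{"ax":0,"ay":0,"az":0,"x":0,"y":1,"z":0,"hand":1},{"ax":0,"ay":0,"az":0,"x":0,"y":0,"z":0,"hand":1},{"ax":0,"ay":0,"az":0,"x":0,"y":0,"z":0,"hand":1}]'; python3 -m inch '[{"ax":0,"ay":0,"az":0,"x":0,"y":0.7,"z":0,"hand":1},{"ax":0,"ay":0,"az":0,"x":0,"y":0,"z":0,"hand":1},{"ax":0,"ay":0,"az":0,"x":0,"y":0,"z":0,"hand":1}]'; python3 -m inch '[{"ax":0,"ay":0,"az":0,"x":0,"y":0.7,"z":0,"hand":1},{"ax":0,"ay":0,"az":0,"x":0,"y":0,"z":0,"hand":1},{"ax":0,"ay":0,"az":0,"x":0,"y":0,"z":0,"hand":1}]'
```

```text
time: 21.92
eef_pos: [0.501, 0.3116, 0.1141]
tcp_rot: [0.621, 0.338, -0.338, -0.621]
contact_force: [-0.3, -0.6, -2.0]
opening: 0.291
time: 22.17
eef_pos: [0.5011, 0.3117, 0.1138]
tcp_rot: [0.621, 0.338, -0.338, -0.621]
contact_force: [-1.6, -0.6, 0.8]
opening: 0.293
time: 22.42
eef_pos: [0.5012, 0.3116, 0.1137]
tcp_rot: [0.621, 0.338, -0.338, -0.621]
contact_force: [-2.8, -1.6, 4.8]
opening: 0.292
```

```bash
python3 -m inch '[{"ax":0,"ay":0,"az":0,"x":0,"y":-0.8,"z":0,"hand":1},{"ax":0,"ay":0,"az":0,"x":0,"y":0,"z":0,"hand":0.2},{"ax":0,"ay":0,"az":0,"x":0,"y":0,"z":0,"hand":0},{"ax":0,"ay":0,"az":0,"x":0,"y":0,"z":0,"hand":-0.5},{"ax":0,"ay":0,"az":0,"x":0,"y":0,"z":0,"hand":-1}]' 40; python3 -m inch '[{"ax":0,"ay":0,"az":0,"x":0,"y":0,"z":0,"hand":-1},{"ax":0,"ay":0,"az":0,"x":0,"y":0,"z":0,"hand":-1},{"ax":0,"ay":0,"az":0,"x":0,"y":0,"z":0,"hand":-1},{"ax":0,"ay":0,"az":0,"x":0,"y":0,"z":0,"hand":-1}]'
```

```text
time: 22.83
eef_pos: [0.5009, 0.3116, 0.1131]
tcp_rot: [-0.621, -0.338, 0.338, 0.621]
contact_force: [0.3, -0.2, -1.0]
opening: 0.764
time: 23.17
eef_pos: [0.501, 0.3116, 0.1134]
tcp_rot: [-0.621, -0.338, 0.338, 0.621]
contact_force: [-0.6, -0.6, 0.2]
opening: 1.0
```

```bash
python3 -m inch '[{"ax":0,"ay":0,"az":0,"x":0,"y":-15,"z":0,"hand":-1},{"ax":0,"ay":0,"az":0,"x":0,"y":-30,"z":0,"hand":-1},{"ax":0,"ay":0,"az":0,"x":0,"y":-35,"z":0,"hand":-1},{"ax":0,"ay":0,"az":0,"x":0,"y":-35,"z":0,"hand":-1},{"ax":0,"ay":0,"az":0,"x":0,"y":-15,"z":0,"hand":-1}]'; python3 -m inch '[{"ax":0,"ay":0,"az":0,"x":0,"y":0,"z":0,"hand":-1},{"ax":0,"ay":0,"az":0,"x":0,"y":0,"z":0,"hand":-1},{"ax":0,"ay":0,"az":0,"x":0,"y":0,"z":0,"hand":-1},{"ax":0,"ay":0,"az":0,"x":0,"y":0,"z":0,"hand":-1}]'
python3 - <<'E'
from h import *
a=read_camera('side')['img']; b=read_camera('scene')['img']
im=np.zeros((600,800,3),np.uint8)
im[:300,:400]=cv2.resize(a[110:185,120:220],(400,300),interpolation=cv2.INTER_CUBIC)
im[:300,400:]=cv2.resize(b[180:255,320:420],(400,300),interpolation=cv2.INTER_CUBIC)
im[300:,:400]=cv2.resize(a[165:277,195:345],(400,300),interpolation=cv2.INTER_CUBIC)
im[300:,400:]=cv2.resize(b,(400,300))
save('w6.png',(255*(im/255)**.6).astype(np.uint8))
E
```

```text
time: 23.58
eef_pos: [0.5029, 0.3125, 0.2494]
tcp_rot: [0.621, 0.341, -0.335, -0.621]
contact_force: [-0.7, -0.4, 0.7]
opening: 1.0
time: 23.92
eef_pos: [0.4999, 0.3111, 0.2408]
tcp_rot: [-0.621, -0.337, 0.34, 0.621]
contact_force: [-0.3, -0.0, -0.7]
opening: 1.001
```

View pics/w6.png

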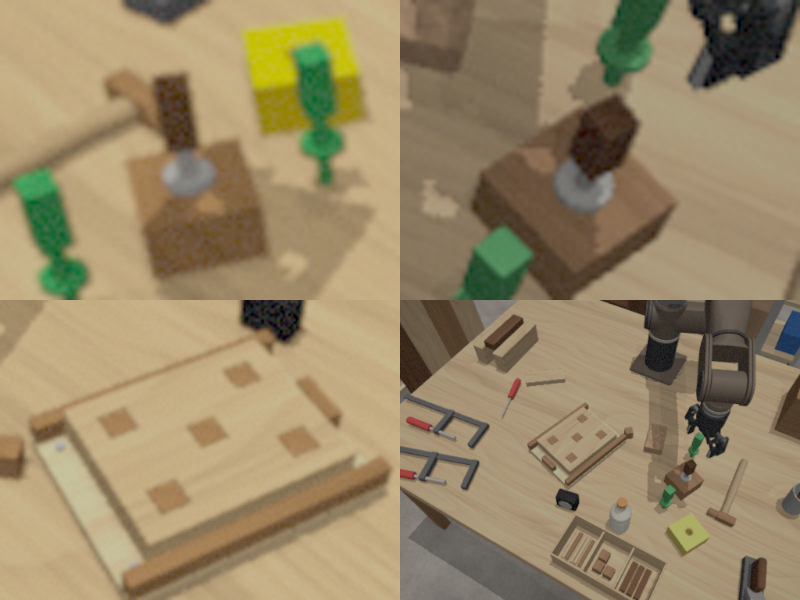

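The probe stands upright in its stand with the collar on the top (at (188,172) and (585,185)). The gripper is clear, the panel looks flush and nothing else has moved.

```bash
python3 -c "
from plant import sign_off; print(sign_off())"
```

```text
the job is handed in; nothing more can be done
None
```

The high plug is pressed level, the probe is back upright in its stand, and I handed the job in at about 24 s of the 70 s allowed.

- **Finding it:** I first touched the panel face as a height reference (TCP at 160.4 mm), then felt all five plugs. The plug near world (0.462, −0.110) stood about 3 mm proud. Two of the others touched at face height. The last two were not proud, but I got no clear contact at face height, so they sit level or slightly below it. I did not measure how far.
- **Pressing:** I pushed the high plug down in steps of 0.5 mm or less at about 11–12 N, until the TCP read 160.4 mm. Re-touching the face afterwards gave 160.3 mm, so the probe had not slipped in the grip. The highest force I read on the panel was about 15 N, against the 30 N limit.
- **Putting back:** The probe seated at the same height it was picked up from. The last pictures show it upright with the collar on the stand, the gripper open and clear above it, and nothing else looking moved.

No check failed. My first move command was refused for missing fields, which moved nothing. I did not feel the pressed plug again after lifting off it; that it stayed level is judged from the TCP height before lifting and the side view.

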